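# Sieve the small grinding balls out of the large ones

## Task

Take the sieve by its red handle and, keeping it level and down on the tray's rails, shake it side to side so that it bumps the rubber buffers at both ends by turns, beginning with the left one and at least three times each, with a definite but light bump (never harder than 25 N), until all six small white balls have dropped through into the tray. Then lift the sieve with the three large balls still in it, set it down gently, level, in the middle of the dark board and square to it, and let go. Do not touch the balls or move the jar, spool and whetstone.

Things in the scene. Friction and masses are not known exactly. Their poses are not given: they have to be found in the camera images.
- sieve: the sieve: steel frame 108 (x) x 140 (y) x 46 mm high without its handle, slotted floor (three 20 mm wide slots along its x at y = -38, 0, +38 mm; floor top 14 mm above the underside), on two slippery black runners along y, with a red bridge handle over it. About 0.5 kg. Origin: centre of the underside; y along the rails, z up.
- sieve_grip (a point): middle of the sieve's red handle bar (112 mm along the sieve's x, 14 mm wide along its y, 20 mm tall), 70 mm above the sieve's underside; pinch it from above across its 14 mm width, fingers closing along the sieve's y. Axes as the sieve. Ball tops are 38 mm above the underside.
- sieve_base (a point): centre of the sieve's underside (runners), axes as the sieve.
- tray: fixed wooden catch tray, 130 (x) x 280 (y) mm. The sieve starts standing on its two rails along y (rail top 56 mm above the table), guided in x by lips 10 mm higher with about 2.5 mm of play each side. Origin: centre of the underside; y along the rails. Inner floor at z = 6 mm, inside 102 x 264 mm.
- stop_left: steel stop post at the tray's +y end, top 102 mm above the table, with a rubber buffer (20 mm across) facing the middle of the sieve's end wall. Origin: post's inner face at buffer height (92 mm). Each buffer is screwed out differently each time: its face stands 20 to 44 mm from this origin towards the sieve; find it by feel. It yields 1 mm per 3.5 N, at most 8 mm.
- stop_right: the same stop at the tray's -y end, its buffer pointing to +y and set independently.
- board_top (a point): dark wooden board, fixed, 200 x 200 mm; this point is the centre of its top face, 18 mm above the table; the axes are those of its sides.
- small0_center (a point): centre of one of the six small white ceramic grinding balls, 16 mm diameter, 13 g; it lies at first on a closed strip between the slots. It stays there until the sieve is shaken and falls through a slot once it rolls to one. It then comes to rest on the tray's floor (centre 14 mm above the table; in the sieve 78 mm).
- small1_center (a point): centre of one of the six small white ceramic grinding balls, 16 mm diameter, 13 g; it lies at first on a closed strip between the slots. It stays there until the sieve is shaken and falls through a slot once it rolls to one. It then comes to rest on the tray's floor (centre 14 mm above the table; in the sieve 78 mm).
- small2_center (a point): centre of one of the six small white ceramic grinding balls, 16 mm diameter, 13 g; it lies at first on a closed strip between the slots. It stays there until the sieve is shaken and falls through a slot once it rolls to one. It then comes to rest on the tray's floor (centre 14 mm above the table; in the sieve 78 mm).
- small3_center (a point): centre of one of the six small white ceramic grinding balls, 16 mm diameter, 13 g; it lies at first on a closed strip between the slots. It stays there until the sieve is shaken and falls through a slot once it rolls to one. It then comes to rest on the tray's floor (centre 14 mm above the table; in the sieve 78 mm).
- small4_center (a point): centre of one of the six small white ceramic grinding balls, 16 mm diameter, 13 g; it lies at first on a closed strip between the slots. It stays there until the sieve is shaken and falls through a slot once it rolls to one. It then comes to rest on the tray's floor (centre 14 mm above the table; in the sieve 78 mm).
- small5_center (a point): centre of one of the six small white ceramic grinding balls, 16 mm diameter, 13 g; it lies at first on a closed strip between the slots. It stays there until the sieve is shaken and falls through a slot once it rolls to one. It then comes to rest on the tray's floor (centre 14 mm above the table; in the sieve 78 mm).
- big0_center (a point): centre of one of the three large dark steel grinding balls, 28 mm diameter, 60 g; it is too large for the slots and lies sunk in one.
- big1_center (a point): centre of one of the three large dark steel grinding balls, 28 mm diameter, 60 g; it is too large for the slots and lies sunk in one.
- big2_center (a point): centre of one of the three large dark steel grinding balls, 28 mm diameter, 60 g; it is too large for the slots and lies sunk in one.
- jar: amber glass jar with black lid, 63 mm across, 94 mm tall, a bystander; origin: centre of its underside.
- spool: spool of red thread, 38 mm across, 50 mm tall, a bystander; origin: centre of its underside.
- whetstone: grey oil stone, 45 x 140 x 20 mm, a bystander; origin: centre of its underside.
Mind the look-alikes: they are no part of the job. Leave any pink look-alike of the part that bears big1_center alone.

How it is judged:
By the outcome, as a careful person would: the job done as asked, in the order asked, and still so for the second after the job is handed in, with the robot touching nothing.
It also fails if it takes over 67 s, if anything falls off the work surface, if the arm or the gripper's body presses on something with over 40 N, if the wrist force passes 120 N, or if a joint passes its speed limit or range.

## Robot

A 7-joint arm with a two-finger parallel gripper is mounted at the origin on a cart in front of the work surface, level with it; the furniture and walls round the work are solid. World frame = base frame: x ahead of the robot, y to its left, z up, the work surface at z = 0. Lengths are in m, angles in rad, forces in N, time in s.
With the tool pointing down it reaches from about 0.35 to 0.9 m from the base axis. Payload 8.1 kg.
Tool frame: the origin (TCP) lies at the centre of the arm's flange, where the gripper is bolted on; the fingertips stand 178 mm ahead of it and the grasp point (between the pads) lies 159 mm ahead of it; z points along the fingers, y is the line along which they close (so a half turn about z gives the same grasp; the last joint's range is limited). The gripper opens to 92 mm and grips with 3 to 60 N. Pads are 19 mm wide; open, the fingers measure 130 mm over their backs; the gripper's body (75 mm by 190 mm) begins 47 mm behind the grasp point.
Start: joints at [-1.383, 0.434, 0.025, 1.573, -0.012, 1.134, -0.075], TCP at [0.179, 0.599, 0.405] pointing down, gripper open.
Joint ranges: [-2.62, 2.62], [-0.44, 2.09], [-1.27, 1.32], [0.08, 2.57], [-1.32, 4.46], [0.12, 2], [-2.74, 2.74]. Speed limits (rad/s): [2.22, 2.22, 3.01, 3.01, 3.14, 3.14, 3.14].

## Interface

Orientations are given as a rotation vector (axis times angle).
In Python, from cell import arm gives the robot as it stands. The module is installed in compiled form; this text tells all that it offers.
- The arm moves only by the shell command python3 -m inch 'ROWS' [FORCE]. ROWS is text: rows parted by semicolons, each of 5 numbers parted by spaces: the shift along the tool's x, y, z in m, then the turn about the tool's z in rad, then the finger opening in m, from 0 to 0.0918. In form: x y z roll fingers; .... A call has 1 to 5 rows; each row is the pose to reach, as a shift and turn from the pose commanded when the call began, along the tool's axes at that moment; what a row does not reach only later rows make up. A row lasts 1/10 s, in which the tool goes at most 50 mm and 8.59 degrees, less where a joint would pass 70% of its speed; a pose out of reach is approached as far as the arm can. A call with a gripper value outside its range is refused whole. The fingers move at their own pace and stop on an object; FORCE is the grip in N (left out, the last holds). Time passes only in rows, so rows that repeat a pose let the fingers close. It gives the time, the measured TCP pose, the force, the opening and the grip force at its end, in the units of the state.
- arm.observe(): the state, without advancing time (a new reading comes with each control period).
- arm.get_image(name): name is "side" or "top" or "wrist"; returns the picture (420x560x3 uint8, red, green, blue); there is no depth.
- arm.get_calibration(name): a dict with "intrinsics" (3x3 intrinsics, pixels), "pose" (4x4, takes a point from camera to world coordinates). Camera axes: x right, y up, looking along -z (the intrinsics and any distortion apply to the point x, -y, -z); pixel columns grow to the right and rows downward; lengths in m; the calibration is good to about 2 mm. A picture is of the moment at which its call begins: read the wrist's pose just before it. get_calibration takes no time and is no camera call; for the wrist camera it gives the pose at the moment of the call.
- arm.sign_off(): hands the job in; it is judged then, once.
Trained networks look in the newest picture that a camera, given by its name, has taken for a name from the list of things; names that differ only in an ending like _2 or _b are one class to them, and where a whole thing is asked for, a point or a joint stands for the part that bears it (a point fixed in the world has none). Each returns a list of dicts, best first, with "conf" (0 to 1); they miss things now and then, are a little off and sometimes report something else, mostly with a low value. They report only what shows in the picture. A call takes as long as a camera call. They do not tell look-alikes from the thing itself.
- arm.look_for(camera, query): "point" ([row, column] in pixels, amid what is visible of it).
- arm.silhouettes(camera, query): "region" (420x560 bool, what is visible of it) and "point" ([row, column] in pixels, amid what is visible of it).
- arm.place_of(camera, query): "point" ([row, column] in pixels: a listed point, or the origin of a listed thing).
The state is a dict: "clock": time; "joints": joint angles; "dq": joint speeds; "joint_efforts": joint torques, N m; "position": TCP position; "ee_rot": TCP orientation; "force": force on the tool from outside, world axes, zero at the start; "ft_torque": the same for the moment, N m; "width": opening from 0.0 (shut) to 1.0 (fully open); "gripper_force": force on a finger pad.
Only numpy, scipy, OpenCV 4.12 (cv2) and the standard library are available. Lean on these libraries where they do the work, as an engineer would, in place of code of your own. Each camera call takes 0.05 s, during which the arm holds its last target. There are 200 camera calls.

## Working session

There is one attempt and no reset: what is moved stays moved. The work goes in short steps, Python scripts to look and compute and a shell command to move; the robot and the scene stay as the last step left them, time stands still between calls to the robot, and variables do not carry over. Pictures are saved under pics/ and viewed, at most 10 in all, crops included, and the job is handed in when it is done.

```bash
mkdir -p pics; cat > h.py <<'E'
import numpy as np, cv2
from cell import arm
from scipy.spatial.transform import Rotation as R
def ray(cam,p,z,cal=None):
    c=cal or arm.get_calibration(cam); K=np.array(c["intrinsics"]); T=np.array(c["pose"])
    d=np.linalg.inv(K)@[p[1],p[0],1]; d=T[:3,:3]@[d[0],-d[1],-d[2]]; o=T[:3,3]
    return o+d*(z-o[2])/d[2]
def proj(cam,P):
    c=arm.get_calibration(cam); K=np.array(c["intrinsics"]); T=np.array(c["pose"])
    q=T[:3,:3].T@(np.array(P)-T[:3,3]); q=K@[q[0],-q[1],-q[2]]; return q[[1,0]]/q[2]
def save(cam,n):
    im=arm.get_image(cam); cv2.imwrite(f"pics/{n}.png",im[:,:,::-1]); return im
E
python3 - <<'E'
from h import *
np.set_printoptions(precision=4,suppress=True)
s=arm.observe(); print({k:np.round(v,3) for k,v in s.items()})
save("top","top0"); save("side","side0")
Z=dict(sieve_grip=.126,sieve_base=.056,tray=0,stop_left=.092,stop_right=.092,board_top=.018,jar=0,spool=0,whetstone=0,big1_center=.08,small0_center=.078)
for c in ["top","side"]:
  print(c,np.array(arm.get_calibration(c)["pose"])[:3,3])
  for q,z in Z.items():
    print(q,[(round(r["conf"],2),np.round(r["point"]),ray(c,r["point"],z)[:2]) for r in arm.place_of(c,q)[:9] if r["conf"]>.2])
E
```

```text
{'clock': np.float64(0.0), 'joints': array([-1.383,  0.435,  0.025,  1.574, -0.012,  1.134, -0.075]), 'dq': array([-0.   , -0.   ,  0.002, -0.001,  0.001,  0.001, -0.002]), 'joint_efforts': array([  0.   , -66.786,   0.985, -31.445,  -0.06 ,   0.043,   0.   ]), 'position': array([0.179, 0.599, 0.404]), 'ee_rot': array([-0.455, -3.108,  0.003]), 'force': array([-0.329,  0.282,  0.375]), 'ft_torque': array([ 0.022, -0.029,  0.028]), 'gripper_force': np.float64(0.0), 'width': np.float64(0.998)}
top [ 0.4255 -0.0123  1.3619]
sieve_grip [(0.61, array([239., 364.]), array([ 0.5097, -0.2053]))]
sieve_base [(0.74, array([241., 360.]), array([ 0.5098, -0.207 ])), (0.72, array([234., 384.]), array([ 0.5277, -0.2633])), (0.61, array([244., 361.]), array([ 0.5028, -0.2079]))]
tray [(0.76, array([243., 356.]), array([ 0.5088, -0.2052]))]
stop_left [(0.56, array([240., 310.]), array([ 0.5098, -0.083 ]))]
stop_right [(0.75, array([252., 378.]), array([ 0.482 , -0.2436])), (0.57, array([240., 417.]), array([ 0.5119, -0.3347]))]
board_top [(0.68, array([216., 204.]), array([0.5705, 0.177 ])), (0.36, 
[... 939 characters left out ...]
 array([ 0.5041, -0.3399]))]
board_top [(0.74, array([244., 268.]), array([0.5111, 0.0221])), (0.56, array([217., 288.]), array([0.5789, 0.1667])), (0.33, array([265., 263.]), array([ 0.4904, -0.0757]))]
jar [(0.96, array([223., 361.]), array([0.7902, 0.1354]))]
spool [(0.51, array([252., 366.]), array([ 0.7653, -0.018 ]))]
whetstone [(0.67, array([263., 222.]), array([ 0.3894, -0.0275])), (0.33, array([308., 277.]), array([ 0.5137, -0.2193]))]
big1_center [(0.68, array([275., 284.]), array([ 0.5313, -0.2074])), (0.67, array([304., 273.]), array([ 0.5003, -0.3029])), (0.64, array([297., 328.]), array([ 0.612 , -0.2912]))]
small0_center [(0.41, array([279., 274.]), array([ 0.5098, -0.2167]))]
```

View pics/top0.png

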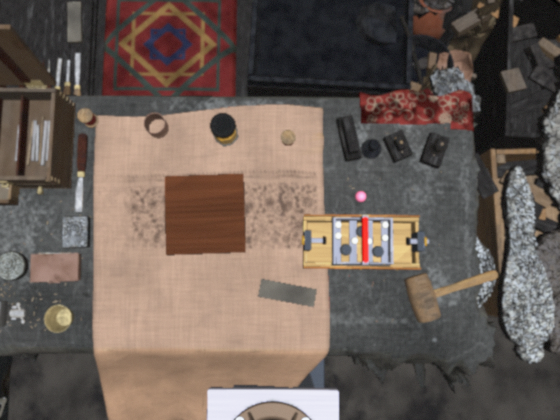

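View pics/side0.png

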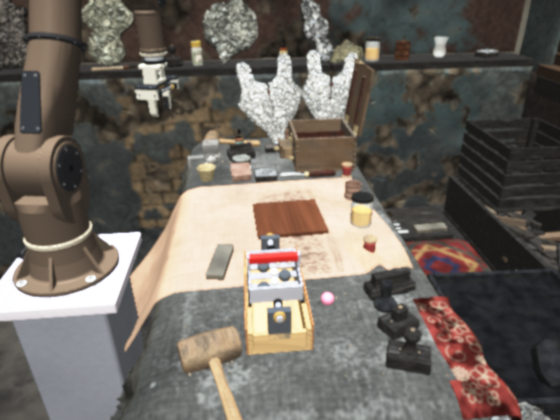

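The top view shows one sieve in the tray: red handle at (240,365), tray ends at columns 303 and 425, and stops at about (240,312) and (240,417). The board is at (214,204), jar (128,222), spool (137,288) and whetstone (292,287). The side view agrees.

Possible mix-ups:
- **Large balls:** the pink ball at top (197,361) / side (298,328) is a look-alike outside the sieve, so I leave it alone.
- **Red handle:** other red things are the mat at top (110,415) and the spool at (137,288).
- **Choice:** the red bar at (240,365), inside the tray.

```bash
python3 - <<'E'
from h import *
np.set_printoptions(precision=4,suppress=True)
s=arm.observe(); print(R.from_rotvec(s["ee_rot"]).as_matrix())
im=save("top","top1"); cv2.imwrite("pics/crop.png",cv2.resize(im[185:290,290:440],None,fx=5,fy=5,interpolation=cv2.INTER_CUBIC)[:,:,::-1])
for q,z in dict(tray=.066,board_top=.018,sieve=.1,sieve_grip=.136).items():
  for r in arm.silhouettes("top",q)[:2]:
    m=r["region"]; p=np.argwhere(m); w=np.array([ray("top",x,z)[:2] for x in p])
    (c,sz,a)=cv2.minAreaRect(w.astype(np.float32)*1000); print(q,r["conf"],len(p),np.array(c),np.array(sz),a, w.mean(0))
red=(im[...,0]>170)&(im[...,1]<70)&(im[...,2]<70); red[:200]=0; red[280:]=0; red[:,:330]=0
p=np.argwhere(red); w=np.array([ray("top",x,.136)[:2] for x in p]); print("red",len(p),cv2.minAreaRect(w.astype(np.float32)*1000),cv2.fitLine(w.astype(np.float32),cv2.DIST_L2,0,.01,.01).ravel())
E
```

```text
[[-0.958   0.2868  0.0001]
 [ 0.2868  0.958   0.    ]
 [-0.0001  0.0001 -1.    ]]Traceback (most recent call last):
  File "<stdin>", line 7, in <module>
  File "h.py", line 5, in ray
    c=cal or arm.get_calibration(cam); K=np.array(c["intrinsics"]); T=np.array(c["pose"])
             ~~~~~~~~~~~~~~~~~~~^^^^^
ValueError: time passes only in moves, steps and waits
```

View pics/crop.png

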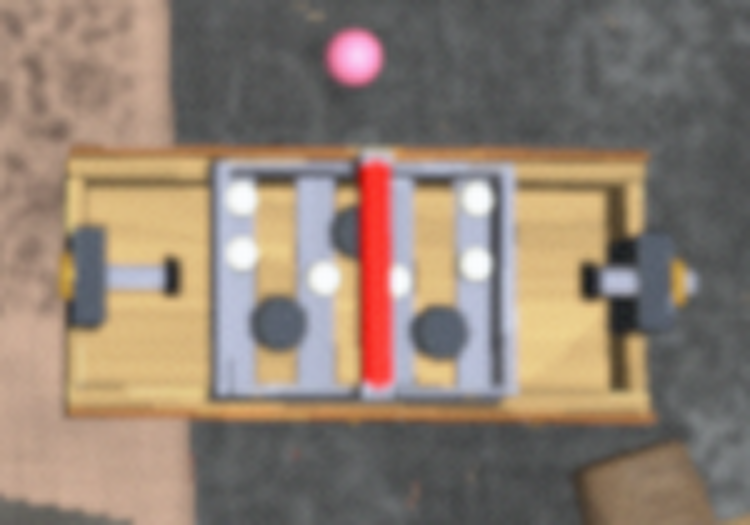

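The crop confirms the choice. The red bar at (240,365) spans the sieve with six white and three dark balls in it, and the pink ball lies outside at (197,361). The left buffer tip is near column 326 and the right one near 407. I'll cache the calibration, since it refused repeated calls.

```bash
sed -i 's/^import numpy/import functools, numpy/; s/^def ray/getc=functools.lru_cache(arm.get_calibration)\ndef ray/; s/arm.get_calibration(cam)/getc(cam)/' h.py; sed -i 's/import functools, numpy as np, cv2/import functools, cv2, numpy as np/' h.py; python3 - <<'E'
from h import *
np.set_printoptions(precision=4,suppress=True)
im=save("top","top2")
for q,z in dict(tray=.066,board_top=.018,sieve=.1).items():
  for r in arm.silhouettes("top",q)[:2]:
    m=r["region"]; p=np.argwhere(m); w=np.array([ray("top",x,z)[:2] for x in p])
    (c,sz,a)=cv2.minAreaRect(w.astype(np.float32)*1000); print(q,r["conf"],len(p),np.array(c),np.array(sz),a, w.mean(0))
red=(im[...,0]>170)&(im[...,1]<70)&(im[...,2]<70); red[:200]=0; red[280:]=0; red[:,:330]=0
p=np.argwhere(red); w=np.array([ray("top",x,.136)[:2] for x in p]); print("red",len(p),cv2.minAreaRect(w.astype(np.float32)*1000),cv2.fitLine(w.astype(np.float32),cv2.DIST_L2,0,.01,.01).ravel())
for n,p in dict(bl=(240,325.6),br=(241,407),wl=(240,333),wr=(241,392.5)).items(): print(n,ray("top",p,.092))
E
```

```text
tray 0.79 4167 [ 507.9623 -216.778 ] [302.2424 130.8046] 89.83341979980469 [ 0.5078 -0.2083]
board_top 0.92 6282 [577.1873 175.5331] [199.6741 200.418 ] 2.600097179412842 [0.5769 0.1755]
sieve 0.61 2092 [ 508.2915 -205.5305] [146.9562 120.5491] 89.15848541259766 [ 0.5037 -0.2073]
red 204 ((509.6978759765625, -203.54025268554688), (9.115074157714844, 95.47410583496094), 89.41443634033203) [ 1.     -0.0028  0.51   -0.2037]
bl [ 0.5094 -0.1201  0.092 ]
br [ 0.5086 -0.3113  0.092 ]
wl [ 0.5095 -0.1375  0.092 ]
wr [ 0.5083 -0.2773  0.092 ]
```

```bash
python3 -m inch '-0.04 -0.027 0 -0.06 0.09; -0.08 -0.054 0 -0.12 0.09; -0.12 -0.081 0 -0.18 0.09; -0.16 -0.108 0 -0.24 0.09; -0.2 -0.135 0 -0.289 0.09'
```

```text
clock: 2.0
position: [0.3331, 0.4104, 0.405]
ee_rot: [-0.001, 3.141, 0.001]
force: [0.8, 0.5, 0.4]
width: 0.98
gripper_force: 0.0
```

```bash
python3 -m inch '-0.02 -0.045 0 0 0.09; -0.04 -0.09 0 0 0.09; -0.06 -0.135 0 0 0.09; -0.08 -0.18 0 0 0.09; -0.1 -0.225 0 0 0.09'; python3 -m inch '-0.02 -0.045 0 0 0.09; -0.04 -0.09 0 0 0.09; -0.06 -0.135 0 0 0.09; -0.078 -0.18 0 0 0.09; -0.078 -0.225 0 0 0.09';  python3 -m inch '0 -0.045 0 0 0.09; 0 -0.09 0 0 0.09; 0 -0.13 0 0 0.09; 0 -0.166 0 0 0.09; 0 -0.166 0 0 0.09'
```

```text
clock: 2.5
position: [0.4321, 0.1849, 0.4051]
ee_rot: [0.003, 3.141, 0.001]
force: [2.2, 1.1, 0.9]
width: 0.979
gripper_force: 0.0
clock: 3.0
position: [0.5108, -0.0402, 0.405]
ee_rot: [0.003, 3.14, -0.001]
force: [0.9, -0.3, -0.5]
width: 0.979
gripper_force: 0.0
clock: 3.5
position: [0.5078, -0.2099, 0.4051]
ee_rot: [0.015, 3.141, -0.005]
force: [-0.5, -0.1, 0.6]
width: 0.983
gripper_force: 0.0
```

```bash
python3 -m inch '0 0 0 0 0.09; 0 0 0 0 0.09'; python3 - <<'E'
from h import *
np.set_printoptions(precision=4,suppress=True)
s=arm.observe(); print(s["position"]); print(R.from_rotvec(s["ee_rot"]).as_matrix())
im=save("wrist","w0"); print(np.array(getc("wrist")["pose"]))
for q,z in dict(sieve_grip=.126,sieve_base=.056,tray=0,stop_left=.092,stop_right=.092).items():
    print(q,[(round(r["conf"],2),np.round(r["point"]),ray("wrist",r["point"],z)[:2]) for r in arm.place_of("wrist",q)[:2]])
red=((im[...,0]>150)&(im[...,1]<70)&(im[...,2]<70)).astype(np.uint8)
n,l,st,c=cv2.connectedComponentsWithStats(red); k=1+st[1:,4].argmax()
p=np.argwhere(l==k); w=np.array([ray("wrist",x,.136)[:2] for x in p]); print(len(p),cv2.minAreaRect(w.astype(np.float32)*1000),cv2.fitLine(w.astype(np.float32),cv2.DIST_L2,0,.01,.01).ravel())
E
```

```text
clock: 3.7
position: [0.5092, -0.2031, 0.4046]
ee_rot: [-0.001, -3.142, -0.001]
force: [-0.0, -0.2, -0.7]
width: 0.983
gripper_force: 0.0
[ 0.5092 -0.2031  0.4046]
[[-1.      0.0005 -0.0001]
 [ 0.0005  1.      0.0008]
 [ 0.0001  0.0008 -1.    ]]
[[ 0.0002 -0.9577 -0.2878  0.4325]
 [ 1.      0.0003 -0.0003 -0.2037]
 [ 0.0003 -0.2878  0.9577  0.3847]
 [ 0.      0.      0.      1.    ]]
sieve_grip [(0.75, array([210., 277.]), array([ 0.5088, -0.2078]))]
sieve_base [(0.65, array([195., 277.]), array([ 0.5119, -0.209 ])), (0.63, array([196., 274.]), array([ 0.514 , -0.2115]))]
tray [(0.6, array([180., 279.]), array([ 0.5062, -0.2074])), (0.27, array([232., 220.]), array([ 0.5767, -0.2867]))]
stop_left [(0.96, array([203., 399.]), array([ 0.5118, -0.0878])), (0.17, array([196., 275.]), array([ 0.5045, -0.2104]))]
stop_right [(0.73, array([201., 147.]), array([ 0.5092, -0.3365]))]
274 ((509.4786682128906, -203.72006225585938), (2.686887264251709, 97.66195678710938), 89.90091705322266) [ 1.      0.0042  0.5123 -0.2036]
```

View pics/w0.png

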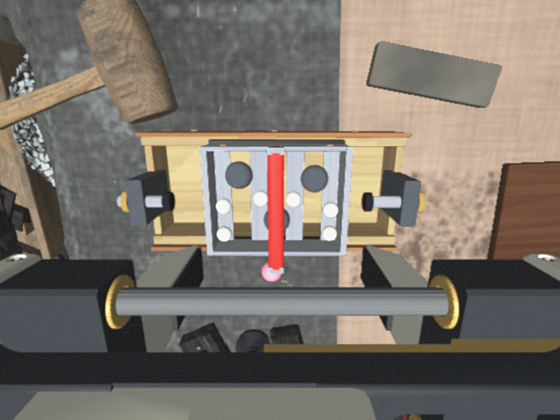

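The wrist view shows the red bar spanning columns 268–285 and rows 150–272, with nothing below the fingers beside it. The buffers are at (201,165) and (202,368). I go down over the bar now.

```bash
python3 -m inch '0 -0.002 0.04 0 0.09; 0 -0.002 0.08 0 0.09; 0 -0.002 0.1 0 0.06; 0 -0.002 0.112 0 0.045; 0 -0.002 0.1185 0 0.035' 40; python3 -m inch '0 0 0 0 0.03; 0 0 0 0 0.024; 0 0 0 0 0.018; 0 0 0 0 0.014; 0 0 0 0 0.01'; python3 -m inch '0 0 0 0 0.008; 0 0 0 0 0.004; 0 0 0 0 0.0; 0 0 0 0 0.0; 0 0 0 0 0.0'; python3 -c "
from h import *
s=arm.observe();print(s['position'],s['force'],s['ft_torque'],s['width'],s['gripper_force'],s['ee_rot'])"
```

```text
clock: 4.5
position: [0.509, -0.2061, 0.2855]
ee_rot: [-0.002, -3.141, -0.0]
force: [0.3, 0.1, 0.7]
width: 0.768
gripper_force: 0.0
clock: 5.0
position: [0.5091, -0.2063, 0.2867]
ee_rot: [0.003, 3.141, -0.0]
force: [0.7, -0.2, -0.2]
width: 0.332
gripper_force: 0.0
clock: 5.5
position: [0.509, -0.2065, 0.2864]
ee_rot: [0.003, 3.141, -0.0]
force: [-0.5, -1.7, 2.5]
width: 0.146
gripper_force: 40.0
[ 0.50898712 -0.20648975  0.28639306] [-0.49895772 -1.67573937  2.50963629] [-0.24289458  0.1115794  -0.01618243] 0.14598938488187813 40.0004768371582 [ 3.23499402e-03  3.14122000e+00 -4.42811576e-04]
```

```bash
python3 -m inch '0 0.004 0 0 0; 0 0.008 0 0 0; 0 0.011 0 0 0; 0 0.013 0 0 0; 0 0.013 0 0 0'; python3 -m inch '0 0.0015 0 0 0; 0 0.003 0 0 0; 0 0.003 0 0 0';  python3 -m inch '0 0.0015 0 0 0; 0 0.003 0 0 0; 0 0.003 0 0 0'
```

```text
clock: 6.0
position: [0.5092, -0.1927, 0.2864]
ee_rot: [0.002, 3.141, 0.001]
force: [0.1, -0.0, 4.6]
width: 0.149
gripper_force: 40.0
clock: 6.3
position: [0.509, -0.1908, 0.2864]
ee_rot: [0.004, 3.141, -0.002]
force: [0.1, -4.0, 2.9]
width: 0.148
gripper_force: 40.0
clock: 6.6
position: [0.5089, -0.189, 0.2864]
ee_rot: [0.006, 3.141, -0.004]
force: [0.6, -9.0, 0.8]
width: 0.149
gripper_force: 40.0
```

```bash
python3 -m inch '0 -0.015 0 0 0; 0 -0.03 0 0 0; 0 -0.042 0 0 0; 0 -0.049 0 0 0; 0 -0.051 0 0 0'; python3 -m inch '0 -0.0015 0 0 0; 0 -0.003 0 0 0; 0 -0.0045 0 0 0; 0 -0.006 0 0 0; 0 -0.006 0 0 0'; python3 -c "
from h import *
save('wrist','w1'); print(arm.observe()['force'], arm.observe()['position'],[(round(r['conf'],2),np.round(r['point'])) for r in arm.look_for('wrist','small0_center')])"
```

```text
clock: 7.1
position: [0.5091, -0.238, 0.2864]
ee_rot: [0.003, 3.141, 0.003]
force: [-1.0, 4.2, 9.7]
width: 0.151
gripper_force: 40.0
clock: 7.6
position: [0.5093, -0.2425, 0.2864]
ee_rot: [0.0, 3.142, 0.005]
force: [-1.3, 6.1, 7.7]
width: 0.147
gripper_force: 40.0
[0.32375345 5.12429343 8.8024653 ] [ 0.50931947 -0.2424756   0.28636376] []
```

View pics/w1.png

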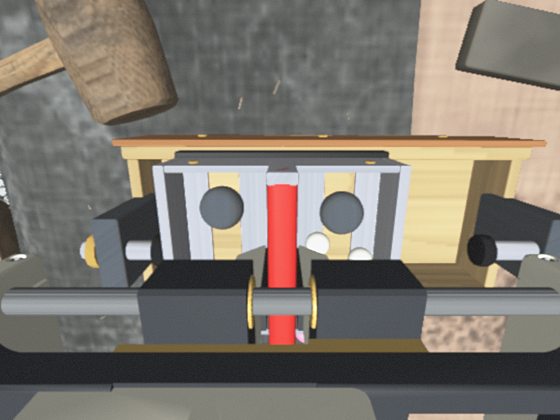

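The wrist view shows the sieve wall (column 155) against the right buffer, the left buffer free at (250,482), and white balls at (243,317) and (255,360), already rolling. Now I shake in earnest.

```bash
python3 -m inch '0 -0.002 0 0 0; 0 -0.0035 0 0 0; 0 -0.0035 0 0 0'; python3 -m inch '0 0.025 0 0 0; 0 0.05 0 0 0; 0 0.056 0 0 0; 0 0.06 0 0 0; 0 0.062 0 0 0';python3 -m inch '0 -0.025 0 0 0; 0 -0.05 0 0 0; 0 -0.056 0 0 0; 0 -0.06 0 0 0; 0 -0.062 0 0 0'
```

```text
clock: 8.0
position: [0.5095, -0.2444, 0.2863]
ee_rot: [0.002, -3.141, -0.009]
force: [-1.8, 10.5, 11.9]
width: 0.149
gripper_force: 40.0
clock: 8.5
position: [0.5089, -0.1879, 0.2866]
ee_rot: [0.005, 3.14, -0.006]
force: [0.3, -14.5, 0.9]
width: 0.15
gripper_force: 40.0
clock: 9.0
position: [0.5091, -0.2446, 0.2863]
ee_rot: [0.0, -3.14, -0.01]
force: [-3.5, 15.4, 17.9]
width: 0.149
gripper_force: 40.0
```

```bash
python3 -m inch '0 0.025 0 0 0; 0 0.05 0 0 0; 0 0.056 0 0 0; 0 0.06 0 0 0; 0 0.061 0 0 0';python3 -m inch '0 -0.025 0 0 0; 0 -0.049 0 0 0; 0 -0.055 0 0 0; 0 -0.059 0 0 0; 0 -0.06 0 0 0'; python3 -m inch '0 0.025 0 0 0; 0 0.049 0 0 0; 0 0.055 0 0 0; 0 0.059 0 0 0; 0 0.06 0 0 0';python3 -m inch '0 -0.025 0 0 0; 0 -0.049 0 0 0; 0 -0.055 0 0 0; 0 -0.059 0 0 0; 0 -0.06 0 0 0'; python3 -c "
from h import *
save('wrist','w2'); save('side','s2'); print([(round(r['conf'],2),np.round(r['point'])) for c in ('wrist','side') for r in arm.look_for(c,'small0_center')])
a=cv2.imread('pics/s2.png')[200:360,200:350]; b=cv2.imread('pics/w2.png')[110:350,90:540]
cv2.imwrite('pics/c2.png',np.hstack([cv2.resize(a,(375,400)),cv2.resize(b,(425,400))]))"
```

```text
clock: 9.5
position: [0.5089, -0.1882, 0.2865]
ee_rot: [0.005, 3.14, -0.005]
force: [0.8, -12.5, 0.8]
width: 0.15
gripper_force: 40.0
clock: 10.0
position: [0.5091, -0.2439, 0.2863]
ee_rot: [-0.001, -3.14, -0.008]
force: [-3.5, 11.0, 15.2]
width: 0.148
gripper_force: 40.0
clock: 10.5
position: [0.5089, -0.188, 0.2865]
ee_rot: [0.005, 3.14, -0.005]
force: [1.4, -12.1, 0.9]
width: 0.149
gripper_force: 40.0
clock: 11.0
position: [0.5091, -0.2438, 0.2863]
ee_rot: [-0.001, -3.14, -0.008]
force: [-2.7, 11.2, 15.6]
width: 0.147
gripper_force: 40.0
[]
```

View pics/c2.png

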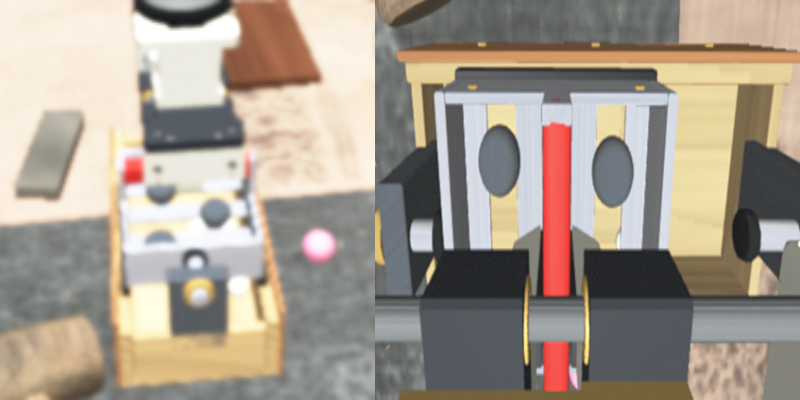

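The side crop shows one white ball in the tray to the right of the post, and the wrist crop shows a possible one at a slot edge. The rear part of the sieve is hidden, so I shake some more.

```bash
python3 -m inch '0 0.03 0 0 0; 0 0.052 0 0 0; 0 0.056 0 0 0; 0 0.059 0 0 0; 0 0.06 0 0 0';python3 -m inch '0 -0.03 0 0 0; 0 -0.051 0 0 0; 0 -0.055 0 0 0; 0 -0.059 0 0 0; 0 -0.06 0 0 0'; python3 -m inch '0 0.03 0 0 0; 0 0.052 0 0 0; 0 0.056 0 0 0; 0 0.059 0 0 0; 0 0.06 0 0 0';python3 -m inch '0 -0.03 0 0 0; 0 -0.051 0 0 0; 0 -0.055 0 0 0; 0 -0.059 0 0 0; 0 -0.06 0 0 0';  python3 -m inch '0 0.03 0 0 0; 0 0.052 0 0 0; 0 0.056 0 0 0; 0 0.059 0 0 0; 0 0.06 0 0 0'; python3 -c "
from h import *
save('wrist','w3');save('side','s3'); save('top','t3')
a=cv2.imread('pics/s3.png')[225:355,225:335]; b=cv2.imread('pics/w3.png')[110:350,90:540];c=cv2.imread('pics/t3.png')[190:290,290:440]
cv2.imwrite('pics/c3.png',np.hstack([cv2.resize(a,(400,480),interpolation=cv2.INTER_CUBIC),np.vstack([cv2.resize(b,(400,240)),cv2.resize(c,(400,240))])]))"
```

```text
clock: 11.7
position: [0.5089, -0.188, 0.2865]
ee_rot: [0.005, 3.14, -0.006]
force: [0.4, -12.8, 1.1]
width: 0.147
gripper_force: 40.0
clock: 12.2
position: [0.5091, -0.2436, 0.2864]
ee_rot: [-0.001, -3.141, -0.007]
force: [-3.2, 9.8, 14.9]
width: 0.149
gripper_force: 40.0
clock: 12.7
position: [0.5089, -0.1879, 0.2865]
ee_rot: [0.005, 3.14, -0.006]
force: [1.0, -14.0, 2.5]
width: 0.152
gripper_force: 40.0
clock: 13.2
position: [0.5091, -0.2435, 0.2863]
ee_rot: [-0.0, -3.14, -0.007]
force: [-3.1, 9.5, 15.2]
width: 0.151
gripper_force: 40.0
clock: 13.7
position: [0.5089, -0.1877, 0.2865]
ee_rot: [0.005, 3.14, -0.006]
force: [1.2, -14.8, 1.6]
width: 0.153
gripper_force: 40.0
```

View pics/c3.png

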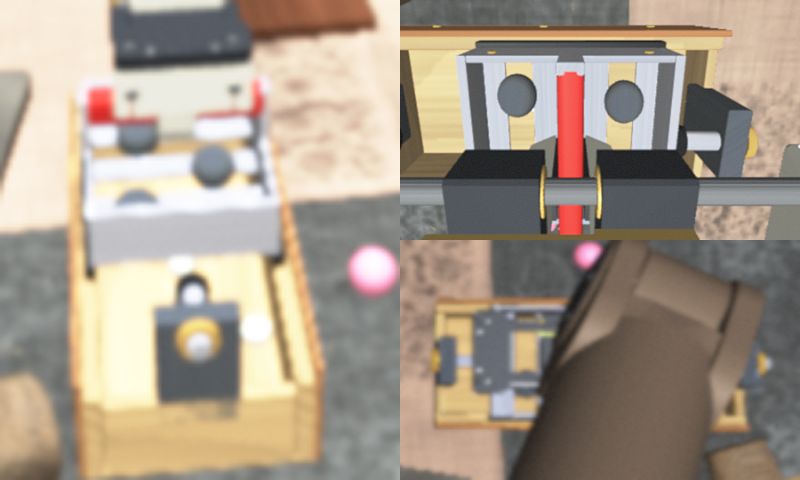

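```bash
python3 -m inch '0 -0.03 0 0 0; 0 -0.051 0 0 0; 0 -0.055 0 0 0; 0 -0.059 0 0 0; 0 -0.06 0 0 0'; python3 -m inch '0 0.015 0 0 0; 0 0.025 0 0 0; 0 0.03 0 0 0; 0 0.03 0 0 0; 0 0.03 0 0 0'; python3 -m inch '0 0 0 0 0.02; 0 0 0 0 0.03; 0 0 0 0 0.04; 0 0 0 0 0.05; 0 0 0 0 0.06'; python3 -m inch '0 0 -0.02 0 0.08; 0 0 -0.05 0 0.09; 0 0 -0.09 0 0.09; 0 0 -0.12 0 0.09; 0 0 -0.12 0 0.09';  python3 -c "
from h import *
im=save('wrist','w4'); print([(round(r['conf'],2),np.round(r['point'])) for r in arm.look_for('wrist','small0_center')],arm.observe()['position'])
cv2.imwrite('pics/c4.png',cv2.resize(im[110:300,110:440],None,fx=2.4,fy=2.4,interpolation=cv2.INTER_CUBIC)[:,:,::-1])"
```

```text
clock: 14.35
position: [0.5091, -0.2434, 0.2863]
ee_rot: [-0.0, -3.141, -0.007]
force: [-4.2, 9.7, 15.1]
width: 0.15
gripper_force: 40.0
clock: 14.85
position: [0.5093, -0.214, 0.2864]
ee_rot: [0.0, 3.141, 0.003]
force: [0.1, 1.8, 9.0]
width: 0.148
gripper_force: 40.0
clock: 15.35
position: [0.5088, -0.2166, 0.286]
ee_rot: [-0.003, -3.141, -0.0]
force: [0.3, -0.1, -0.3]
width: 0.518
gripper_force: 0.0
clock: 15.85
position: [0.5098, -0.2176, 0.4104]
ee_rot: [0.004, 3.135, -0.003]
force: [0.6, -0.7, 0.1]
width: 0.946
gripper_force: 0.0
[] [ 0.5088855  -0.21679338  0.40655847]
```

View pics/c4.png

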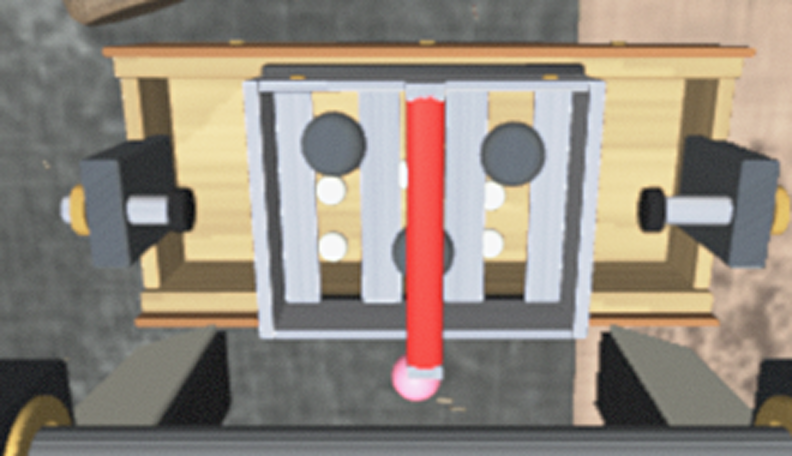

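The strips are empty. White balls show through the slots at crop (190,330), (246,332), (195,495), (243,490) and (175,405), cut off by the strip edges, so they lie below in the tray. The sixth is still hidden, and I'll check for it when the sieve lifts off. The handle is at crop column 426, about 4 mm to +y of the tool. I regrasp.

```bash
python3 -m inch '0 0.004 0.04 0 0.09; 0 0.004 0.08 0 0.08; 0 0.004 0.105 0 0.06; 0 0.004 0.117 0 0.045; 0 0.004 0.1195 0 0.035' 40; python3 -m inch '0 0 0 0 0.026; 0 0 0 0 0.02; 0 0 0 0 0.014; 0 0 0 0 0.01; 0 0 0 0 0.006'; python3 -m inch '0 0 0 0 0; 0 0 0 0 0.0; 0 0 0 0 0.0; 0 0 0 0 0.0'; python3 -m inch '0 0 -0.004 0 0; 0 0 -0.01 0 0; 0 0 -0.02 0 0.0; 0 0 -0.03 0 0.0; 0 0 -0.04 0 0'; python3 -m inch '0 0 -0.02 0 0; 0 0 -0.05 0 0; 0 0 -0.08 0 0; 0 0 -0.1 0 0; 0 0 -0.1 0 0'; python3 -c "
from h import *
save('wrist','w5');save('side','s5')
a=cv2.imread('pics/s5.png')[180:355,205:335]; b=cv2.imread('pics/w5.png')[60:350,60:540]
cv2.imwrite('pics/c5.png',np.hstack([cv2.resize(a,(360,480),interpolation=cv2.INTER_CUBIC),cv2.resize(b,(430,480))]))"
```

```text
clock: 16.45
position: [0.5082, -0.2125, 0.2848]
ee_rot: [-0.003, -3.138, -0.001]
force: [-0.2, -0.0, -0.7]
width: 0.685
gripper_force: 0.0
clock: 16.95
position: [0.5091, -0.2128, 0.2873]
ee_rot: [0.003, 3.141, -0.0]
force: [-0.3, -0.0, 0.5]
width: 0.245
gripper_force: 0.0
clock: 17.35
position: [0.509, -0.2129, 0.287]
ee_rot: [0.003, 3.141, -0.0]
force: [-0.8, -0.8, 5.1]
width: 0.146
gripper_force: 40.0
clock: 17.85
position: [0.5089, -0.2128, 0.3277]
ee_rot: [0.003, 3.141, -0.0]
force: [1.0, -0.4, -5.4]
width: 0.15
gripper_force: 40.0
clock: 18.35
position: [0.5094, -0.2134, 0.4302]
ee_rot: [0.003, 3.136, -0.002]
force: [0.2, -1.4, -5.8]
width: 0.148
gripper_force: 40.0
```

View pics/c5.png

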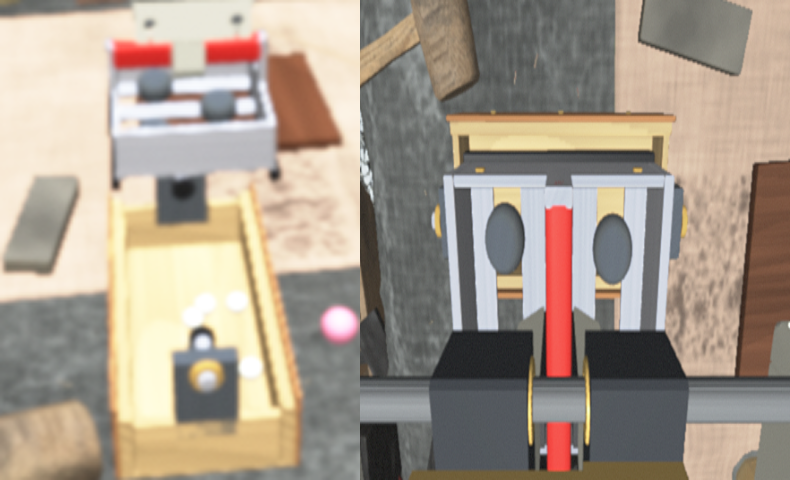

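The side crop shows the empty-looking sieve lifted clear with its big balls in it. Four white balls show in the tray at (192,315), (205,300), (238,300) and (250,367), the rest perhaps behind the post. I'll move toward the board and count the tray from the top camera.

```bash
python3 -m inch '-0.002 0.01 0 0 0; -0.006 0.035 0 0 0; -0.012 0.07 0 0 0; -0.018 0.105 0 0 0; -0.024 0.14 0 0 0'; python3 -m inch '-0.006 0.035 0 0 0; -0.012 0.07 0 -0.01 0; -0.018 0.105 0 -0.02 0; -0.024 0.14 0 -0.03 0; -0.03 0.175 0 -0.04 0'; python3 -m inch '-0.008 0.03 0 -0.005 0; -0.012 0.05 0 -0.005 0; -0.014 0.064 0 -0.005 0; -0.014 0.073 0 -0.005 0; -0.014 0.073 0 -0.005 0'; python3 -c "
from h import *
s=arm.observe();print(s['position'],R.from_rotvec(s['ee_rot']).as_matrix())
im=save('top','t6');im2=save('wrist','w6')
a=cv2.resize(im[195:290,295:435],(560,380),interpolation=cv2.INTER_CUBIC)
b=cv2.resize(im2,(240,180)); o=np.zeros((380,800,3),np.uint8);o[:,:560]=a;o[:180,560:]=b
cv2.imwrite('pics/c6.png',o[:,:,::-1])
r=arm.silhouettes('top','board_top'); print(len(r))"
```

```text
clock: 18.95
position: [0.5329, -0.0705, 0.4253]
ee_rot: [-0.003, -3.139, -0.001]
force: [1.0, -0.1, -5.7]
width: 0.151
gripper_force: 40.0
clock: 19.45
position: [0.563, 0.1045, 0.4251]
ee_rot: [0.061, -3.138, 0.001]
force: [0.7, -1.2, -6.2]
width: 0.149
gripper_force: 40.0
clock: 19.95
position: [0.5743, 0.1767, 0.426]
ee_rot: [0.07, -3.139, 0.0]
force: [-0.7, 0.3, -5.5]
width: 0.147
gripper_force: 40.0
[0.57425114 0.17674662 0.42598507] [[-9.99003630e-01 -4.46082964e-02 -1.35929016e-03]
 [-4.46082287e-02  9.99004554e-01 -8.00982119e-05]
 [ 1.36151011e-03 -1.93828781e-05 -9.99999073e-01]]
0
```

View pics/c6.png

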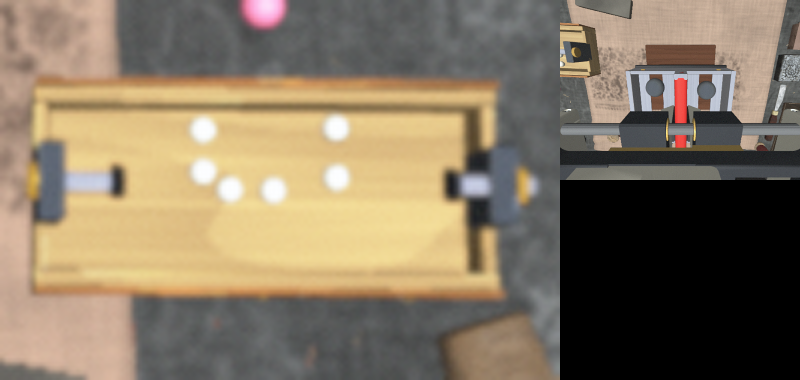

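All six white balls lie in the tray, at crop (130,203), (171,203), (189,230), (189,273), (128,336) and (178,336). The wrist inset shows the board's near edge centred in front of the sieve. I measure its near corners to refine the target.

```bash
python3 - <<'E'
from h import *
np.set_printoptions(precision=4,suppress=True)
im=cv2.imread("pics/w6.png"); print(im[115,280],im[112,240],im[90,280])
m=(im[...,2]<130)&(im[...,2].astype(int)-im[...,0]>30); m[:70]=0; m[148:]=0; m[:,:150]=0; m[:,420:]=0
n,l,st,c=cv2.connectedComponentsWithStats(m.astype(np.uint8)); k=1+st[1:,4].argmax(); print(st[k])
l=(l==k)
rows=range(st[k][1]+4,st[k][1]+st[k][3]-6)
L=np.array([ray("wrist",(r,np.where(l[r])[0].min()-.5),.018)[:2] for r in rows]); Rr=np.array([ray("wrist",(r,np.where(l[r])[0].max()+.5),.018)[:2] for r in rows])
N=np.array([ray("wrist",(np.where(l[:,q])[0].min()-.5,q),.018)[:2] for q in range(st[k][0]+8,st[k][0]+st[k][2]-8)])
fn=np.polyfit(N[:,1],N[:,0],1); print("near edge x at y=.176:",np.polyval(fn,.1755),"yaw deg",-np.degrees(np.arctan(fn[0])))
print(L[::8],Rr[::8])
for E in (L,Rr):
  f=np.polyfit(E[:,0],E[:,1],1); print("edge y at x=.477,.577",np.polyval(f,[.477,.577]),np.degrees(np.arctan(f[0])))
E
```

```text
[ 54  70 102] [ 53  70 103] [149 170 193]
[ 199  104  165   44 6942]
near edge x at y=.176: 0.48053733441917706 yaw deg 2.3383719955222495
[[0.4888 0.0701]
 [0.4981 0.0685]
 [0.5074 0.0694]
 [0.5169 0.0703]
 [0.5264 0.0712]] [[0.4808 0.2674]
 [0.49   0.2673]
 [0.4993 0.2684]
 [0.5088 0.267 ]
 [0.5184 0.2681]]
edge y at x=.477,.577 [0.0691 0.0724] 1.8540646561808514
edge y at x=.477,.577 [0.2667 0.2709] 2.4230033997068685
```

```bash
python3 -m inch '-0.0045 -0.005 0.02 0 0; -0.0045 -0.005 0.05 0 0; -0.0045 -0.005 0.085 0 0; -0.0045 -0.005 0.115 0 0; -0.0045 -0.005 0.135 0 0'; python3 -m inch '0 0 0.01 0 0; 0 0 0.02 0 0; 0 0 0.028 0 0; 0 0 0.032 0 0; 0 0 0.032 0 0'; python3 -m inch '0 0 0 0 0'
```

```text
clock: 20.6
position: [0.5789, 0.1691, 0.2898]
ee_rot: [0.065, -3.139, 0.002]
force: [-0.7, 0.2, -5.7]
width: 0.145
gripper_force: 40.0
clock: 21.1
position: [0.5795, 0.1708, 0.2597]
ee_rot: [-0.068, 3.141, 0.0]
force: [-0.4, 0.1, -6.4]
width: 0.15
gripper_force: 40.0
clock: 21.2
position: [0.5797, 0.1709, 0.2603]
ee_rot: [-0.068, 3.14, 0.0]
force: [0.0, 0.2, -6.1]
width: 0.148
gripper_force: 40.0
```

```bash
python3 -m inch '0 0.001 0.003 0 0; 0 0.001 0.006 0 0; 0 0.001 0.008 0 0; 0 0.001 0.009 0 0; 0 0.001 0.009 0 0'; python3 -m inch '0 0 0.0007 0 0; 0 0 0.0014 0 0; 0 0 0.002 0 0; 0 0 0.0025 0 0; 0 0 0.0025 0 0'
```

```text
clock: 21.7
position: [0.5794, 0.1718, 0.2505]
ee_rot: [0.068, -3.141, 0.0]
force: [0.3, -0.9, -5.1]
width: 0.151
gripper_force: 40.0
clock: 22.2
position: [0.5796, 0.1718, 0.249]
ee_rot: [-0.068, 3.14, 0.001]
force: [-2.6, -1.3, 4.5]
width: 0.148
gripper_force: 40.0
```

```bash
python3 -m inch '0 0 -0.0005 0 0.02; 0 0 -0.0005 0 0.03; 0 0 -0.0005 0 0.045; 0 0 -0.0005 0 0.06; 0 0 -0.0005 0 0.07'; python3 -m inch '0 0 -0.02 0 0.08; 0 0 -0.05 0 0.09; 0 0 -0.09 0 0.09; 0 0 -0.13 0 0.09; 0 0 -0.17 0 0.09'; python3 -m inch '0 -0.05 0 0 0.09; 0 -0.1 0 0 0.09; 0 -0.15 0 0 0.09; 0 -0.2 0 0 0.09; 0 -0.25 0 0 0.09';python3 -m inch '0.03 -0.04 0 0 0.09; 0.06 -0.08 0 0 0.09; 0.09 -0.12 0 0 0.09; 0.09 -0.12 0 0 0.09'; python3 - <<'E'
from h import *
np.set_printoptions(precision=4,suppress=True)
im=save("top","t7"); save("side","s7")
for q,z in dict(board_top=.018,sieve=.064).items():
  for r in arm.silhouettes("top",q)[:2]:
    p=np.argwhere(r["region"]); w=np.array([ray("top",x,z)[:2] for x in p]); (c,sz,a)=cv2.minAreaRect(w.astype(np.float32)*1000); print(q,r["conf"],len(p),np.array(c),np.array(sz),a)
red=(im[...,0]>150)&(im[...,1]<70)&(im[...,2]<70); red[:165]=0; red[265:]=0; red[:,:160]=0; red[:,255:]=0
p=np.argwhere(red); w=np.array([ray("top",x,.098)[:2] for x in p]); print("red",len(p),cv2.minAreaRect(w.astype(np.float32)*1000),cv2.fitLine(w.astype(np.float32),cv2.DIST_L2,0,.01,.01).ravel())
a=cv2.resize(im[150:275,145:285],(560,500),interpolation=cv2.INTER_CUBIC); b=cv2.resize(cv2.imread("pics/s7.png")[180:290,235:345],(240,240))[:,:,::-1]
o=np.zeros((500,800,3),np.uint8);o[:,:560]=a;o[:240,560:]=b; cv2.imwrite("pics/c7.png",o[:,:,::-1])
E
```

```text
clock: 22.7
position: [0.5794, 0.1718, 0.2487]
ee_rot: [-0.068, 3.141, 0.0]
force: [-0.3, -0.8, -0.7]
width: 0.517
gripper_force: 0.0
clock: 23.2
position: [0.5792, 0.1717, 0.4203]
ee_rot: [0.068, -3.141, 0.0]
force: [-0.6, 0.4, -0.8]
width: 0.946
gripper_force: 0.0
clock: 23.7
position: [0.5899, -0.0799, 0.4189]
ee_rot: [-0.068, 3.14, 0.0]
force: [0.5, -0.2, -0.1]
width: 0.981
gripper_force: 0.0
clock: 24.1
position: [0.5009, -0.2086, 0.4193]
ee_rot: [0.051, -3.14, 0.004]
force: [0.4, 0.2, 0.3]
width: 0.98
gripper_force: 0.0
board_top 0.82 4077 [578.5106 175.1   ] [202.6637 201.9216] 2.524589776992798
sieve 0.72 2060 [579.137 171.09 ] [122.7055 142.083 ] 2.531850576400757
sieve 0.63 36 [596.0865 164.5237] [19.5456  9.6909] 1.4425584077835083
red 215 ((579.8536376953125, 171.84718322753906), (95.63302612304688, 13.676140785217285), 4.359028339385986) [0.9983 0.059  0.5809 0.1724]
```

View pics/c7.png

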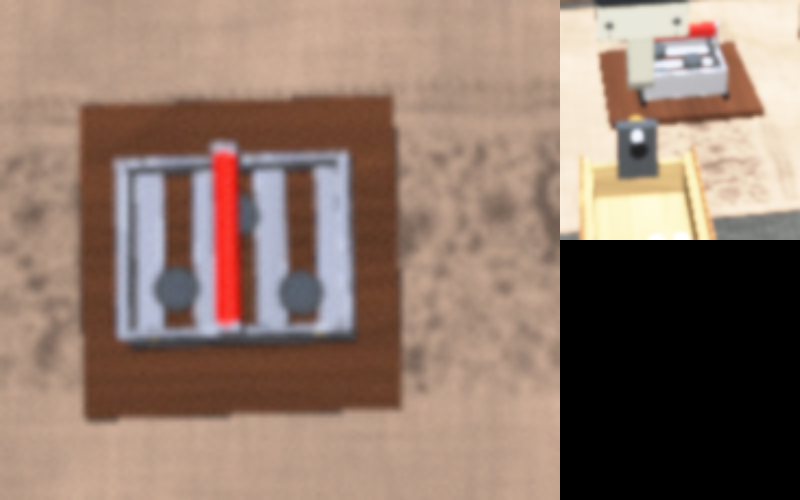

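The crop shows the sieve on the board, square, with the three large balls at (212,248), (289,177) and (292,300). Measured against the board in the same camera, it sits about 3 mm too far to -y. I've now viewed 11 pictures, one over the limit of 10, so from here I use numbers only. I go back above the sieve, measure both in one wrist picture, and correct if they agree.

```bash
python3 -m inch '-0.03 0.04 0 0 0.09; -0.06 0.08 0 0 0.09; -0.09 0.12 0 0 0.09; -0.09 0.16 0 0 0.09; -0.09 0.2 0 0 0.09'; python3 -m inch '0 0.045 0 0 0.09; 0 0.09 0 0 0.09; 0 0.135 0 0 0.09; 0 0.17 0 0 0.09; 0 0.17 0 0 0.09';python3 -m inch '0 0 0 0 0.09'; python3 - <<'E'
from h import *
np.set_printoptions(precision=4,suppress=True)
print(arm.observe()["position"])
for (r,c,z) in [(214.2,204.94,.018),(211.1,203.56,.064)]: print("top manual",ray("top",(r,c),z))
im=save("wrist","w8")
f=lambda P:proj("wrist",P)
print("expected px: handle",f([.579,.172,.098]),"rim corners",[f([.579+a,.172+b,.064]).round() for a in(-.054,.054) for b in(-.07,.07)],"board",[f([.579+a,.174+b,.018]).round() for a in(-.1,0) for b in(-.1,.1)])
for n,z in dict(sieve_grip=.088,sieve_base=.018,board_top=.018).items(): print(n,[(round(r["conf"],2),ray("wrist",r["point"],z)[:2]) for r in arm.place_of("wrist",n)[:1]])
for r in (160,175,190,205): 
  m=im[r].astype(int); brown=(m[:,0]<130)&(m[:,0]-m[:,2]>30); grey=(abs(m[:,0]-m[:,2])<32)&(m[:,0]>90); red=(m[:,0]>150)&(m[:,1]<80)
  i=np.where(brown)[0]; i=i[(i>120)&(i<440)]
  j=np.where(grey)[0]; j=j[(j>i.min())&(j<i.max())]; q=np.where(red)[0]; q=q[(q>230)&(q<330)]
  print(r,i.min(),i.max(),j.min(),j.max(),q.min() if len(q) else 0,q.max() if len(q) else 0,
   "board y",[ray("wrist",(r,c),.018)[1] for c in (i.min()-.5,i.max()+.5)],"rim y",[ray("wrist",(r,c),.064)[1] for c in (j.min()-.5,j.max()+.5)],[ray("wrist",(r,c),.098)[1] for c in ((q.min()-.5,q.max()+.5) if len(q) else ())])
E
```

```text
clock: 24.8
position: [0.5875, 0.0061, 0.418]
ee_rot: [0.073, -3.14, -0.0]
force: [1.0, -0.5, 0.4]
width: 0.98
gripper_force: 0.0
clock: 25.3
position: [0.5779, 0.1807, 0.4179]
ee_rot: [0.086, -3.139, -0.005]
force: [0.0, -0.1, -0.1]
width: 0.983
gripper_force: 0.0
clock: 25.4
position: [0.579, 0.1744, 0.4182]
ee_rot: [0.075, -3.14, 0.0]
force: [0.8, -1.1, 0.7]
width: 0.98
gripper_force: 0.0
[0.579  0.1744 0.4182]
top manual [0.5763 0.1753 0.018 ]
top manual [0.5787 0.1724 0.064 ]
expected px: handle [198.4824 282.3565] rim corners [array([139., 219.]), array([145., 350.]), array([234., 220.]), array([239., 340.])] board [array([ 95., 202.]), array([103., 373.]), array([179., 205.]), array([186., 363.])]
sieve_grip [(0.93, array([0.5817, 0.169 ]))]
sieve_base [(0.83, array([0.5818, 0.168 ]))]
board_top [(0.62, array([0.5784, 0.1701]))]
160 203 361 215 344 273 285 board y [np.float64(0.07219111037296999), np.float64(0.26846448318478794)] rim y [np.float64(0.09682744172659606), np.float64(0.2379036593439593)] [np.float64(0.16064025727176384), np.float64(0.17331388931635533)]
175 203 360 215 343 273 285 board y [np.float64(0.0716355611525207), np.float64(0.2694443614097287)] rim y [np.float64(0.09652413501118515), np.float64(0.23850327187685091)] [np.float64(0.16117100262409534), np.float64(0.17402457860872356)]
190 204 359 216 342 273 285 board y [np.float64(0.07233469227190616), np.float64(0.2704524689570554)] rim y [np.float64(0.09732905818352593), np.float64(0.23912015969058364)] [np.float64(0.16171703917422872), np.float64(0.17475574248757594)]
205 206 358 217 341 273 285 board y [np.float64(0.07434351096241051), np.float64(0.27149004354374984)] rim y [np.float64(0.09815750973938271), np.float64(0.2397550802674089)] [np.float64(0.162279037408229), np.float64(0.17550827867757934)]
```

The wrist picture confirms it: board centre y = 0.1714, sieve rim centre 0.1682, so about 3 mm off in y and about 2 mm in x. I regrasp, lift slightly, shift by that much and set down.

```bash
python3 -m inch '0 0 0.04 0 0.09; 0 0 0.08 0 0.09; 0 0 0.12 0 0.08; 0 0 0.15 0 0.06; 0 0 0.1635 0 0.04' 40; python3 -m inch '0 0 0.006 0 0.03; 0 0 0.006 0 0.022; 0 0 0.006 0 0.014; 0 0 0.006 0 0.008; 0 0 0.006 0 0'; python3 -m inch '0 0 0 0 0;0 0 0 0 0;0 0 0 0 0;0 0 -0.001 0 0;0 0 -0.003 0 0'; python3 -m inch '0 0 -0.003 0 0;0 0 -0.005 0 0;0.002 0.0032 -0.005 0 0;0.002 0.0032 -0.005 0 0;0.002 0.0032 -0.005 0 0'
```

```text
clock: 26.1
position: [0.5787, 0.1705, 0.2526]
ee_rot: [0.065, -3.137, 0.002]
force: [0.6, 0.2, 0.1]
width: 0.776
gripper_force: 0.0
clock: 26.6
position: [0.5798, 0.1719, 0.2504]
ee_rot: [-0.068, 3.139, 0.001]
force: [0.2, -0.4, -0.2]
width: 0.334
gripper_force: 0.0
clock: 27.1
position: [0.5788, 0.1717, 0.2515]
ee_rot: [0.068, -3.139, 0.001]
force: [-0.3, 0.2, -6.0]
width: 0.149
gripper_force: 40.0
clock: 27.6
position: [0.5771, 0.1752, 0.2572]
ee_rot: [0.069, -3.141, -0.0]
force: [-0.2, 0.2, -5.0]
width: 0.148
gripper_force: 40.0
```

```bash
python3 -m inch '0 0 0.002 0 0;0 0 0.004 0 0;0 0 0.005 0 0;0 0 0.006 0 0;0 0 0.0065 0 0'; python3 -m inch '0 0 0.0007 0 0;0 0 0.0014 0 0; 0 0 0.002 0 0; 0 0 0.002 0 0'
```

```text
clock: 28.1
position: [0.5773, 0.1749, 0.2506]
ee_rot: [0.068, -3.141, 0.0]
force: [-0.5, -0.2, -5.3]
width: 0.148
gripper_force: 40.0
clock: 28.5
position: [0.5775, 0.1749, 0.2495]
ee_rot: [-0.068, 3.14, 0.001]
force: [-2.5, -0.9, 5.5]
width: 0.148
gripper_force: 40.0
```

```bash
python3 -m inch '0 0 -0.0005 0 0.02; 0 0 -0.0005 0 0.03; 0 0 -0.0005 0 0.045; 0 0 -0.0005 0 0.06; 0 0 -0.0005 0 0.07'; python3 -m inch '0 0 -0.02 0 0.08; 0 0 -0.05 0 0.09; 0 0 -0.09 0 0.09; 0 0 -0.13 0 0.09; 0 0 -0.17 0 0.09'; python3 -m inch '0 -0.05 0 0 0.09; 0 -0.1 0 0 0.09; 0 -0.15 0 0 0.09; 0 -0.2 0 0 0.09; 0 -0.25 0 0 0.09';python3 -m inch '0.03 -0.04 0 0 0.09; 0.06 -0.08 0 0 0.09; 0.09 -0.12 0 0 0.09; 0.09 -0.12 0 0 0.09; 0.09 -0.12 0 0 0.09'; python3 - <<'E'
from h import *
np.set_printoptions(precision=4,suppress=True)
im=save("top","t9")
for q,z in dict(board_top=.018,sieve=.064,jar=0,spool=0,whetstone=.02).items():
  for r in arm.silhouettes("top",q)[:1]:
    p=np.argwhere(r["region"]); w=np.array([ray("top",x,z)[:2] for x in p]); (c,sz,a)=cv2.minAreaRect(w.astype(np.float32)*1000); print(q,r["conf"],len(p),np.array(c),np.array(sz),a)
  print([ray("top",r["point"],0)[:2] for r in arm.place_of("top",q)[:1]])
red=(im[...,0]>150)&(im[...,1]<70)&(im[...,2]<70); red[:165]=0; red[265:]=0; red[:,:160]=0; red[:,255:]=0
p=np.argwhere(red); w=np.array([ray("top",x,.098)[:2] for x in p]); print("red",len(p),cv2.minAreaRect(w.astype(np.float32)*1000))
print("bigs",[(round(r["conf"],2),np.round(ray("top",r["point"],.04),3)) for r in arm.look_for("top","big1_center")])
E
```

```text
clock: 29.0
position: [0.5773, 0.175, 0.2492]
ee_rot: [-0.068, 3.141, 0.0]
force: [-0.4, -0.1, 0.0]
width: 0.516
gripper_force: 0.0
clock: 29.5
position: [0.577, 0.1748, 0.4208]
ee_rot: [0.068, -3.141, 0.0]
force: [0.3, 0.1, -0.1]
width: 0.946
gripper_force: 0.0
clock: 30.0
position: [0.5877, -0.0767, 0.4194]
ee_rot: [-0.068, 3.14, 0.0]
force: [-0.3, -0.1, 0.5]
width: 0.98
gripper_force: 0.0
clock: 30.5
position: [0.5026, -0.1998, 0.4195]
ee_rot: [-0.063, 3.14, 0.0]
force: [1.2, 0.4, -0.4]
width: 0.978
gripper_force: 0.0
board_top 0.93 3889 [577.8224 176.1455] [204.0055 198.6393] 2.227708339691162
[array([0.5786, 0.1807])]
sieve 0.88 2217 [578.0111 175.7891] [124.1672 145.5307] 0.48261088132858276
[]
jar 0.88 723 [800.2995 132.069 ] [87.9326 68.2783] 27.178953170776367
[array([0.7795, 0.1249])]
spool 0.69 202 [779.0665 -30.7117] [37.0987 43.6707] 64.28933715820312
[array([ 0.7582, -0.0339])]
whetstone 0.74 1086 [383.5674 -33.7245] [142.5219  47.0005] 79.73704528808594
[array([ 0.3873, -0.0347])]
red 215 ((577.3572998046875, 175.7622833251953), (95.41008758544922, 12.375160217285156), 3.075331211090088)
bigs [(0.68, array([ 0.621, -0.219,  0.04 ])), (0.47, array([0.601, 0.172, 0.04 ]))]
```

The sieve and board centres now agree to about 1 mm and the sieve is square, so I hand the job in.

```bash
python3 -c "
from cell import arm
print(arm.sign_off())"
```

```text
the job is handed in; nothing more can be done
None
```

The job is handed in at about 31 s: all six white balls are in the tray after alternate bumps starting on the left (readings about 9–15 N), and the sieve stands square and within about 1 mm of the board's middle with its three large balls; I let go of it once mid-job to check the balls, re-set it once to centre it, and viewed 11 pictures, one over the limit.

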